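# Let down a wound clock barrel on the bench stand

## Task

The clock barrel on the green stand is wound up and held by its brass pawl: let it down safely. Gently flick the red-pinned pawl lever all the way over until it comes up against its off stop, without forcing it; then take the crank by its black knob, wind it on a little (less than one tooth) until the pawl springs clear of the ratchet, and ease the crank slowly all the way back to its let-down stop, never letting it run away; then let go. Leave the other things on the bench undisturbed.

Things in the scene. Friction and masses are not known exactly. Their poses are not given: they have to be found in the camera images.
- stand: green steel let-down stand, fixed on the bench: base plate 175 x 245 x 12 mm. Origin on the barrel's upright axis at bench height; z up. The pawl, its pivot post and the lever are on the stand's -y side, the crank sweeps over its +y side. Seen from above, winding is counter-clockwise.
- axis (a point): point on the barrel's upright axis at the height of the ratchet wheel (56 mm over the bench). The brass barrel (80 mm across) carries a steel ratchet wheel with 20 teeth (96 mm over the tips, 7 mm deep, pitch 18 degrees, 0.314 rad), and above it the crank arm (top face 74 mm over the bench, 18 mm wide).
- knob: black upright knob on the end of the crank, a cylinder 20 mm across, 46 mm tall, spinning freely on its own axis, 75 mm from the barrel axis. Origin at its foot, 76 mm over the bench (2 mm over the crank arm). A mainspring always pulls the crank clockwise with 3 N at the knob when let down, 6.5 N when 1.7 rad wound, little friction; let go while wound it runs away (0.18 m/s at the knob is too fast).
- knob_mid (a point): middle of the knob, 23 mm over its foot, 99 mm over the bench: the place to grip it from above. At the start it stands 0.7 to 1.75 rad counter-clockwise of rest_point about the barrel axis (the pawl holds it there).
- rest_point (a point): fixed point of the stand: where knob_mid stands when the barrel is fully let down, on its firm stop. The direction from the axis to it is 0.70 rad counter-clockwise from the stand's +x axis.
- lever_pin: red upright pin of the pawl lever, a roller 12 mm across, 40 mm tall, spinning on its own axis, 40 mm from the pivot axis. Origin at its foot, 68 mm over the bench, on the 10 mm wide lever arm. At on (start) the arm points 1.05 rad clockwise from the stand's +x axis; it turns 1.0 rad clockwise to its off stop, taking 3 to 5 N at the pin, and stays where left. Delicate: over 15 N is too much.
- pin_mid (a point): middle of the red pin, 20 mm over its foot, 88 mm over the bench.
- off_point (a point): fixed point of the stand: where pin_mid stands when the lever is up against its off stop. The stop is firm (about 11 N per mm).
- pivot (a point): axis of the upright pivot post of lever and pawl, 56 mm over the bench; in the stand's frame 40 mm to -x and 66 mm to -y of the barrel axis.
- pawl_tip (a point): centre of the 6 mm round nose of the brass pawl, a 46 mm bar sprung from the lever: lever on, it is pressed into the ratchet; lever off, it is pulled away, but a loaded pawl stays hooked under its tooth until the crank is wound 0.06 to 0.1 rad further, then springs out by itself. Engaged the nose is 44 mm from the barrel axis, beyond 52 mm it clears the teeth, sprung off it is at about 65 mm.
- loupe: black eye loupe, 28 mm across, 30 mm tall, standing loose. Origin under its centre.
- oil_jar: small amber glass jar with steel cap, 52 mm across, 50 mm tall, loose. Origin under its centre.
- screwdriver: blue-handled screwdriver 130 mm long lying loose. Origin underneath, handle to its -x.
- driver_stand: round screwdriver stand with six upright drivers, 90 mm across, 117 mm tall, loose. Origin under its centre.

How it is judged:
By the outcome, as a careful person would: the job done as asked, in the order asked, and still so for the second after the job is handed in, with the robot touching nothing.
It also fails if it takes over 61 s, if anything falls off the work surface, if the arm or the gripper's body presses on something with over 40 N, if the wrist force passes 120 N, or if a joint passes its speed limit or range.

## Robot

A 7-joint arm with a two-finger parallel gripper is mounted at the origin on the work surface. World frame = base frame: x ahead of the robot, y to its left, z up, the work surface at z = 0. Lengths are in m, angles in rad, forces in N, time in s.
With the tool pointing down it reaches from about 0.425 to 0.875 m from the base axis. Payload 4.7 kg.
Tool frame: the origin (TCP) lies on the mounting face of the last link; the fingertips stand 173 mm ahead of it and the grasp point (between the pads) lies 155 mm ahead of it (tcp_to_tips is the distance from the TCP to the fingertips, in m); z points along the fingers, y is the line along which they close (so a half turn about z gives the same grasp; the last joint's range is limited). The gripper opens to 85 mm and grips with 20 to 120 N. Pads are 22 mm wide; open, the fingers measure 114 mm over their backs; the gripper's body (76 mm by 85 mm) begins 54 mm behind the grasp point. The pads swing forward as they close: fully open they stand 13 mm farther back than shut.
Start: joints at [-1.312, 0.321, -0.07, 1.45, 0.023, 1.371, -0.057], TCP at [0.158, 0.631, 0.405] pointing down, gripper open.
Joint ranges: [-2.86, 2.86], [-0.3, 2.09], [-1.38, 1.24], [0.06, 2.45], [-1.56, 4.7], [0.09, 2.05], [-2.69, 2.69]. Speed limits (rad/s): [2.57, 2.57, 3.14, 3.14, 3.14, 3.14, 3.14].

## Interface

Orientations are given as a unit quaternion [x, y, z, w].
In Python, from station import * gives the robot as it stands.
- The arm moves only by the tool drive_tool, never from a script. Its argument "motion" is a list that holds one entry, the list of rows, each a list of 6 numbers: the shift along the tool's x, y, z in m, then the turn, a rotation vector about the tool's x, y, z in rad. A call has 1 to 12 rows; each row is the pose to reach, as a shift and turn from the pose commanded when the call began, along the tool's axes at that moment; what a row does not reach only later rows make up. A row lasts 1/10 s, in which the tool goes at most 50 mm and 8.59 degrees, less where a joint would pass 70% of its speed; a pose out of reach is approached as far as the arm can. A call with a gripper value outside its range is refused whole. "jaw" is the closure, from 0 (fully open) to 1 (shut), set as the call begins (left out, the last holds). The fingers move at their own pace and stop on an object; "newtons" is the grip in N (left out, the last holds). Time passes only in rows, so rows that repeat a pose let the fingers close. It gives the time, the measured TCP pose, the force, the opening and the grip force at its end, in the units of the state.
- state(): the state, without advancing time (a new reading comes with each control period).
- read_camera(name): name is "side" or "top"; returns (picture, depth): 384x512x3 uint8, red, green, blue; 384x512 float32, m along the optical axis (not along the pixel's ray), 0 where there is no reading.
- camera_model(name): a dict with "vfov" (degrees; the focal length in pixels is half the picture's height over the tangent of half this angle, whatever the lens; pixels are square), "cx", "cy" (the principal point, pixels), "R" (3x3) and "t" (3): a world point X has camera coordinates R X + t. Camera axes: x right, y down, z forward; pixel columns grow to the right and rows downward; lengths in m; the calibration is good to about 2 mm. A picture is of the moment at which its call begins. camera_model takes no time and is no camera call.
- job_done(): hands the job in; it is judged then, once.
The state is a dict: "time": time; "joint_positions": joint angles; "qd": joint speeds; "tau": joint torques, N m; "ee_pos": TCP position; "orientation": TCP orientation; "ft_force": force on the tool from outside, world axes, zero at the start; "torque": the same for the moment, N m; "gripper_width": opening from 0.0 (shut) to 1.0 (fully open); "grasp_force": force on a finger pad.
Only numpy, scipy, OpenCV 4.12 (cv2) and the standard library are available. Lean on these libraries where they do the work, as an engineer would, in place of code of your own. Each camera call takes 0.05 s, during which the arm holds its last target. There are 200 camera calls.

## Working session

There is one attempt and no reset: what is moved stays moved. The work goes in short steps, Python scripts to look and compute and a tool call to move; the robot and the scene stay as the last step left them, time stands still between calls to the robot, and variables do not carry over. Pictures are saved under pics/ and viewed, at most 10 in all, crops included, and the job is handed in when it is done.

Besides the shell and the picture viewer there is one more tool, called as a command line: name --argument value ..., lists and objects as JSON in quotes. drive_tool: Moves the arm, as the interface text tells. Its arguments: {"type":"object","properties":{"motion":{"type":"array","items":{"type":"array","items":{"type":"array","items":{"type":"number"}}}},"jaw":{"type":"number"},"newtons":{"type":"number"}},"required":["motion"]}

```bash
mkdir -p pics; cat > h.py <<'E'
from station import *
import numpy as np, cv2
def K(m): return 192/np.tan(np.radians(m["vfov"])/2)
def ray(n,u,v):
    m=camera_model(n);f=K(m);R=np.array(m["R"]);t=np.array(m["t"])
    return -R.T@t, R.T@np.array([(u-m["cx"])/f,(v-m["cy"])/f,1])
def onplane(n,u,v,z):
    c,d=ray(n,u,v); return c+d*(z-c[2])/d[2]
def proj(n,X):
    m=camera_model(n);p=np.array(m["R"])@np.array(X)+np.array(m["t"]);return K(m)*p[:2]/p[2]+[m["cx"],m["cy"]]
def cloud(n,depth):
    m=camera_model(n);f=K(m);v,u=np.mgrid[:384,:512]
    P=np.stack([(u-m["cx"])/f*depth,(v-m["cy"])/f*depth,depth],-1)
    return (P-np.array(m["t"]))@np.array(m["R"])
E
python3 - <<'E'
from h import *
for n in("side","top"):
    p,d=read_camera(n); np.savez("pics/%s0.npz"%n,p=p,d=d); m=camera_model(n);print(n,m, -np.array(m["R"]).T@np.array(m["t"]))
    cv2.imwrite("pics/%s0.png"%n,cv2.resize(p[:,:,::-1],(800,600),interpolation=cv2.INTER_CUBIC))
print(state())
E
```

```text
side {'vfov': 44.149497113907515, 'cx': 252.87650726475684, 'cy': 187.19044961502377, 'R': array([[ 0.99787903, -0.06244473,  0.01838763],
       [-0.02733916, -0.65837734, -0.75219137],
       [ 0.05907639,  0.75009329, -0.65868812]]), 't': array([-0.614932  ,  0.15886377,  1.12993723])} [ 0.55121834 -0.78136529  0.87507933]
top {'vfov': 54.524330269484835, 'cx': 254.39894855193688, 'cy': 186.24600484018907, 'R': array([[-0.02452616, -0.9994805 ,  0.02090907],
       [-0.98104228,  0.02004128, -0.19275477],
       [ 0.19223559, -0.02524021, -0.98102416]]), 't': array([0.08315594, 0.60200501, 1.00024951])} [0.40034831 0.0962943  1.09556956]
{'time': 0.1, 'joint_positions': array([-1.31186948,  0.32173062, -0.07008204,  1.45155489,  0.02260708,
        1.3708232 , -0.05690448]), 'qd': array([ 8.96487913e-05, -2.74072883e-03, -4.67195766e-04, -2.78394550e-03,
        4.87084844e-04,  2.44541714e-03,  7.32564040e-04]), 'tau': array([-3.57052950e-04, -4.94878793e+01, -3.84104848e-01, -3.15212560e+01,
        1.31307385e-02,  7.44030462e-03, -1.34137539e-05]), 'ee_pos': array([0.15753978, 0.63042319, 0.40374352]), 'orientation': array([ 1.22096823e-01,  9.92517817e-01, -8.62965565e-04, -5.43733391e-05]), 'ft_force': array([ 0.0827843 , -0.40933117, -0.47305968]), 'torque': array([ 0.07135776, -0.02792422, -0.0286928 ]), 'grasp_force': 0.0, 'gripper_width': 1.0026786889021706}
```

View pics/top0.png

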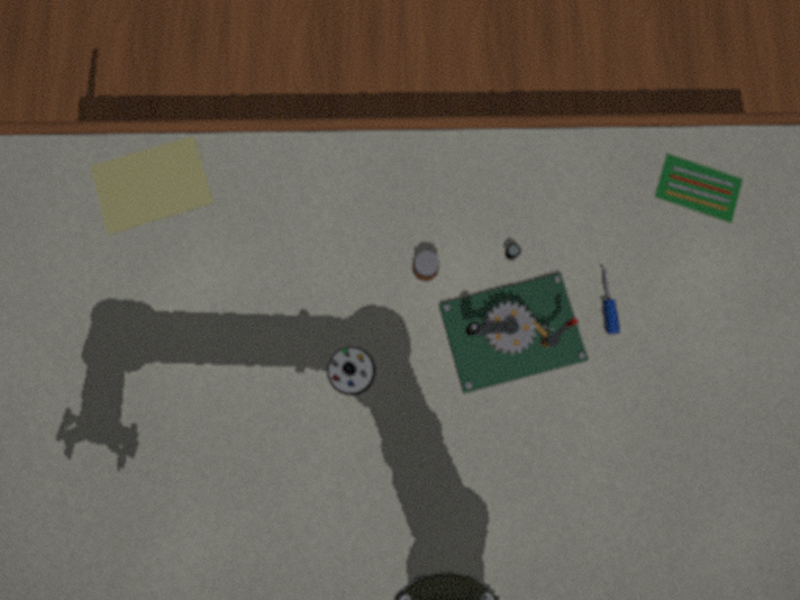

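View pics/side0.png

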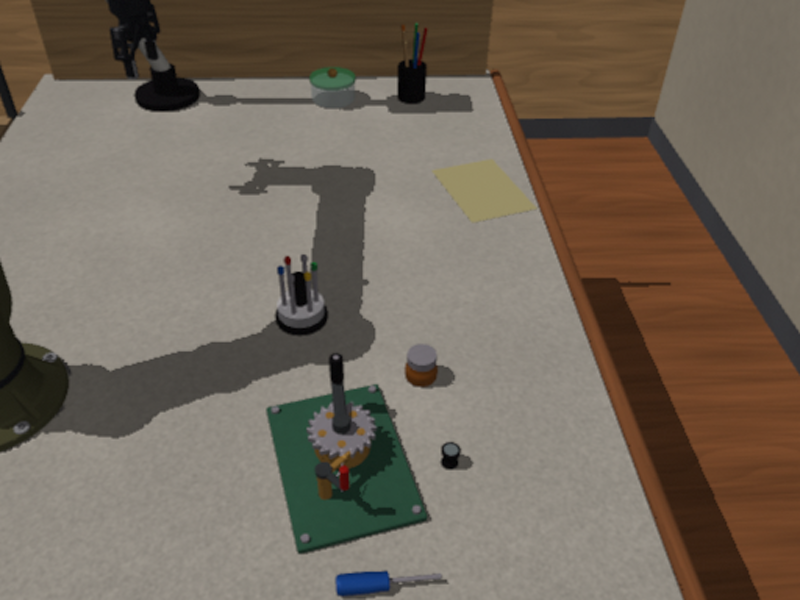

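The top view shows the stand centred near (513,331), the crank knob near (473,328) and the red pin near (574,322), with the pawl side towards world -y. The side view confirms this: knob (336,365), red pin (344,478), pivot post (324,480). Next I measure.

```bash
cat > meas.py <<'E'
from h import *
def comp(mask,near,r=60):
    n,l,s,c=cv2.connectedComponentsWithStats(mask.astype(np.uint8),connectivity=8)
    b=[i for i in range(1,n) if s[i,4]>3 and np.hypot(*(c[i]-near))<r]
    i=max(b,key=lambda i:s[i,4]); return l==i,s[i],c[i]
E
python3 - <<'E'
from meas import *
ims={n:np.load("pics/%s0.npz"%n) for n in("side","top")}
for n,z0 in(("top",(330,212)),("side",(222,298))):
    p=ims[n]["p"].astype(int);R,G,B=p[...,0],p[...,1],p[...,2]
    g=(G>R*1.3)&(G>B*1.1)&(G>30)
    m,s,c=comp(cv2.morphologyEx(g.astype(np.uint8),cv2.MORPH_CLOSE,np.ones((5,5))),z0)
    cnt=max(cv2.findContours(m.astype(np.uint8),0,2)[0],key=cv2.contourArea)[:,0]
    P=np.array([onplane(n,u,v,0.012)[:2] for u,v in cnt])
    r=cv2.minAreaRect((P*1000).astype(np.float32)); print(n,r,cv2.boxPoints(r).round(0).tolist())
    red=(R>1.8*G)&(R>1.8*B)&(R>60)
    m,s,c=comp(red,{"top":(367,207),"side":(220,305)}[n],15);ys,xs=np.nonzero(m)
    print("red",s,c,onplane(n,*c,0.108 if n=="top" else .088)); 
p=ims["top"]["p"];print("knob");cv2.imwrite("pics/t1.png",cv2.resize(p[165:260,270:395,::-1],None,fx=6,fy=6,interpolation=2))
p=ims["side"]["p"];cv2.imwrite("pics/s1.png",cv2.resize(p[215:355,160:280,::-1],None,fx=4,fy=4,interpolation=2))
for n in ims:
    d=ims[n]["d"];C=cloud(n,d);H=C[...,2]
    k=(H>.11)&(H<.13)&(C[...,0]>.4)&(C[...,0]<.8)&(C[...,1]<.05)&(C[...,1]>-.3);print(n,k.sum(),np.median(C[k],0) if k.any() else "", C[k].mean(0))
    k=(H>.062)&(H<.074)&(C[...,0]>.4)&(C[...,0]<.8)&(C[...,1]<.05)&(C[...,1]>-.3);print(n,k.sum(),C[k].mean(0))
E
```

```text
top ((532.2122192382812, -145.1790008544922), (170.8895263671875, 239.68624877929688), 13.24659252166748) [[422.0, -48.0], [477.0, -281.0], [643.0, -242.0], [588.0, -9.0]]
red [365 204   4   4  12] [366.5        205.58333333] [ 0.53467517 -0.22954839  0.108     ]
side ((530.9686279296875, -151.18084716796875), (172.75709533691406, 245.9932403564453), 13.338865280151367) [[419.0, -51.0], [475.0, -291.0], [643.0, -251.0], [587.0, -12.0]]
red [217 297   6  17  88] [219.69318182 305.25      ] [ 0.53479729 -0.23318759  0.088     ]
knob
side 72 [ 0.5250105  -0.06154404  0.11958098] [ 0.52527217 -0.06254831  0.11856427]
side 339 [ 0.52171522 -0.15062927  0.06906567]
top 50 [ 0.5270621  -0.05542895  0.12123877] [ 0.52675559 -0.05856504  0.12057724]
top 270 [ 0.52491855 -0.15121636  0.0670762 ]
```

View pics/t1.png

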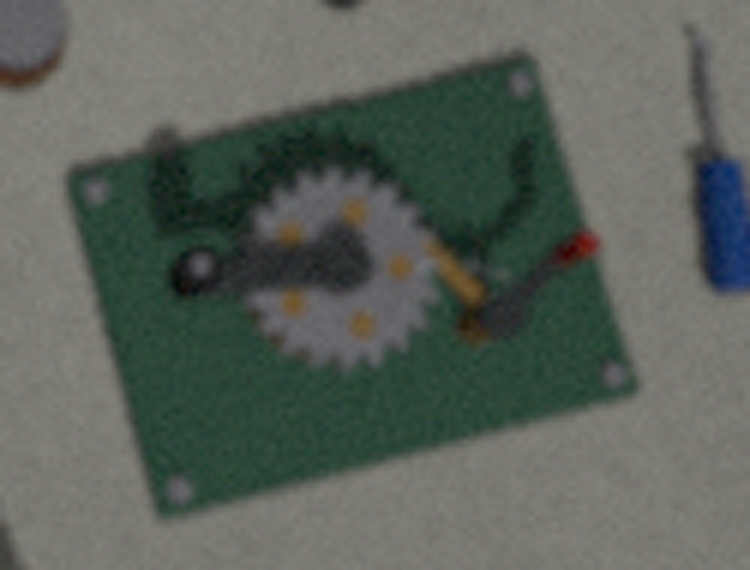

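View pics/s1.png

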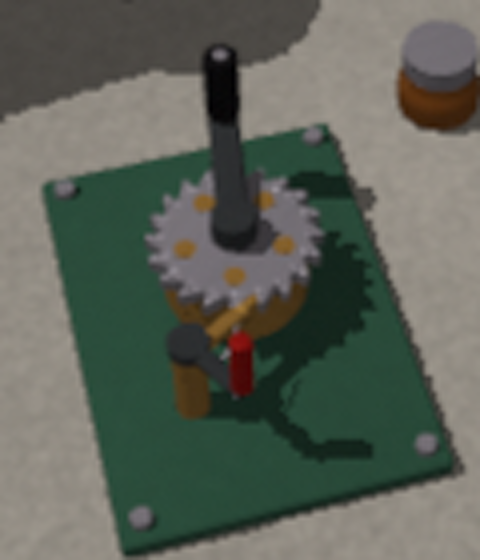

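The crops show the wheel centred near top-view px (327.5,209.7), the knob top at (303,209), and the pin at (366.5,205.6). Yaw is about 13.3°.

```bash
python3 - <<'E'
from meas import *
yaw=np.radians(13.3);Rz=np.array([[np.cos(yaw),-np.sin(yaw)],[np.sin(yaw),np.cos(yaw)]])
ims={n:np.load("pics/%s0.npz"%n) for n in("side","top")}
for n in ims:
    p=ims[n]["p"].astype(int);mn=p.min(2);mx=p.max(2)
    c0=(np.array([.531,-.129]));v,u=np.mgrid[:384,:512]
    W=np.array([[onplane(n,a,b,.060)[:2] for a in range(160,400)] for b in range(160,330)])
    near=np.hypot(*(W-c0).transpose(2,0,1))<.065
    m=near&((mx-mn)[160:330,160:400]<25)&(mn[160:330,160:400]>85)
    l,s,c=comp(m,np.argwhere(near).mean(0)[::-1])
    pts=W[l]; cc,r=cv2.minEnclosingCircle((pts*1000).astype(np.float32));print(n,"wheel",cc,r)
    # knob: dark px
    kd=(mx<45)
    l,s,c=comp(kd,(302,210) if n=="top" else (215,236),12);ys,xs=np.nonzero(l)
    print("dark",s,c,onplane(n,*c,.110 if n=="top" else .099))
print("knobtop white",onplane("top",303.3,209.2,.122),onplane("side",160+220/4,215+52/4,.122))
ax=[];
for A in((.5304,-.129),):
  f=lambda x,y:np.array(A)+Rz@np.array([x,y])
  print("pin",f(-.0201,-.1007),"off",f(-.0584,-.1015),"rest",f(.0574,.0483),"pivot",f(-.04,-.066))
print("driverstand",onplane("top",349*.64,370*.64,.1),onplane("side",301*.64,322*.64,0))
E
```

```text
Traceback (most recent call last):
  File "h.py", line 8, in onplane
    c,d=ray(n,u,v); return c+d*(z-c[2])/d[2]
        ~~~^^^^^^^
  File "h.py", line 5, in ray
    m=camera_model(n);f=K(m);R=np.array(m["R"]);t=np.array(m["t"])
ValueError: time passes only in moves, steps and waits
```

```bash
sed -i '2a import functools\ncamera_model=functools.lru_cache(None)(camera_model)' h.py; python3 - <<'E'
from meas import *
yaw=np.radians(13.3);Rz=np.array([[np.cos(yaw),-np.sin(yaw)],[np.sin(yaw),np.cos(yaw)]])
ims={n:np.load("pics/%s0.npz"%n) for n in("side","top")}
for n in ims:
    p=ims[n]["p"].astype(int);mn=p.min(2);mx=p.max(2)
    c0=(np.array([.531,-.129]))
    W=np.array([[onplane(n,a,b,.060)[:2] for a in range(160,400)] for b in range(160,330)])
    near=np.hypot(*(W-c0).transpose(2,0,1))<.065
    m=near&((mx-mn)[160:330,160:400]<25)&(mn[160:330,160:400]>85)
    l,s,c=comp(m,np.argwhere(near).mean(0)[::-1])
    pts=W[l]; cc,r=cv2.minEnclosingCircle((pts*1000).astype(np.float32));print(n,"wheel",cc,r)
    kd=(mx<45)
    l,s,c=comp(kd,(302,210) if n=="top" else (215,236),12)
    print("dark",s,c,onplane(n,*c,.110 if n=="top" else .099))
print("knobtop white",onplane("top",303.3,209.2,.122),onplane("side",160+220/4,215+52/4,.122))
A=(.5304,-.129)
f=lambda x,y:np.array(A)+Rz@np.array([x,y])
print("pin",f(-.0201,-.1007),"off",f(-.0584,-.1015),"rest",f(.0574,.0483),"pivot",f(-.04,-.066))
print("driverstand",onplane("top",349*.64,370*.64,.1),onplane("side",301*.64,322*.64,0))
E
```

```text
side wheel (531.5322265625, -132.29412841796875) 47.476863861083984
dark [211 227   9  20 133] [215.07518797 236.78195489] [ 0.52657698 -0.06077177  0.099     ]
top wheel (532.07470703125, -131.47015380859375) 45.1080436706543
dark [298 206  14   9  53] [303.30188679 209.71698113] [ 0.52694279 -0.05810408  0.11      ]
knobtop white [ 0.5267737  -0.05628771  0.122     ] [ 0.52720933 -0.05597746  0.122     ]
pin [ 0.53400511 -0.23162311] off [ 0.4969164  -0.24121256] rest [ 0.57514906 -0.06879061] pivot [ 0.50665613 -0.2024318 ]
driverstand [0.46070963 0.15623076 0.1       ] [0.46387138 0.14529238 0.        ]
```

drive_tool --motion '[[[-0.04,-0.03,0,0,0,0.05],[-0.081,-0.058,0,0,0,0.11],[-0.121,-0.087,0,0,0,0.17],[-0.162,-0.116,0,0,0,0.23],[-0.202,-0.145,0,0,0,0.29],[-0.243,-0.174,0,0,0,0.35],[-0.283,-0.203,0,0,0,0.41],[-0.324,-0.232,0,0,0,0.47],[-0.364,-0.261,0,0,0,0.53],[-0.405,-0.291,0,0,0,0.6],[-0.42,-0.335,0,0,0,0.66],[-0.435,-0.38,0,0,0,0.72]]]' --jaw 0.6 --newtons 20

```text
time: 1.3
ee_pos: [0.488, 0.1545, 0.4041]
orientation: [0.465, 0.885, -0.001, -0.0]
ft_force: [-0.1, -0.1, 0.1]
gripper_width: 0.402
grasp_force: 0.0
```

drive_tool --motion '[[[-0.043,-0.023,0,0,0,0.05],[-0.086,-0.045,0,0,0,0.1],[-0.129,-0.068,0,0,0,0.15],[-0.172,-0.09,0,0,0,0.2],[-0.215,-0.113,0,0,0,0.25],[-0.258,-0.136,0,0,0,0.3],[-0.301,-0.158,0.03,0,0,0.35],[-0.345,-0.181,0.06,0,0,0.372],[-0.345,-0.181,0.1,0,0,0.372],[-0.345,-0.181,0.1,0,0,0.372],[-0.345,-0.181,0.1,0,0,0.372]]]'

```text
time: 2.4
ee_pos: [0.535, -0.2298, 0.304]
orientation: [0.62, 0.785, -0.001, -0.001]
ft_force: [1.1, -0.2, 1.1]
gripper_width: 0.4
grasp_force: 0.0
```

```bash
python3 - <<'E'
from h import *
n="side";p,d=read_camera(n)
cv2.imwrite("pics/s2.png",cv2.resize(p[180:370,130:330,::-1],None,fx=3,fy=3,interpolation=2))
s=state();print(s["ee_pos"],s["orientation"],s["ft_force"],s["gripper_width"])
E
```

```text
[ 0.53583973 -0.22938197  0.30559891] [6.19312207e-01 7.85144713e-01 3.64985229e-04 1.93224182e-04] [ 0.26149594 -1.07605647  1.40304925] 0.3992631445466155
```

View pics/s2.png

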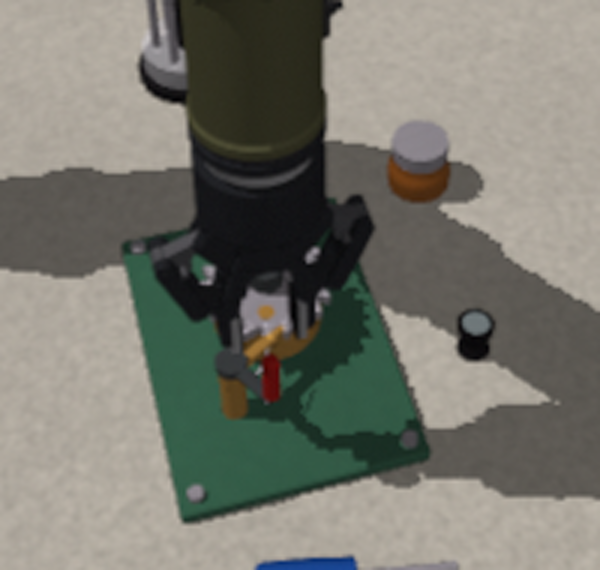

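The pads (px ~240 and ~300 at row 300) straddle the red pin (270,380), so I descend.

drive_tool --motion '[[[-0.003,0,0.015,0,0,0],[-0.003,0,0.03,0,0,0],[-0.003,0,0.042,0,0,0],[-0.003,0,0.052,0,0,0],[-0.003,0,0.052,0,0,0],[-0.003,0,0.052,0,0,0]]]'

```text
time: 3.05
ee_pos: [0.5359, -0.2331, 0.2525]
orientation: [0.62, 0.785, -0.0, -0.0]
ft_force: [0.4, 0.2, 0.8]
gripper_width: 0.4
grasp_force: 0.0
```

drive_tool --motion '[[[-0.001,-0.004,0,0,0,0],[-0.001,-0.008,0,0,0,0],[-0.001,-0.01,0,0,0,0],[-0.001,-0.012,0,0,0,0],[-0.001,-0.014,0,0,0,0],[-0.002,-0.016,0,0,0,0],[-0.002,-0.018,0,0,0,0],[-0.002,-0.02,0,0,0,0],[-0.002,-0.02,0,0,0,0]]]'

```text
time: 3.95
ee_pos: [0.5169, -0.2399, 0.2531]
orientation: [0.62, 0.785, 0.0, 0.0]
ft_force: [2.6, -0.6, 1.4]
gripper_width: 0.397
grasp_force: 1.6
```

drive_tool --motion '[[[0,-0.002,0,0,0,0],[0,-0.004,0,0,0,0],[0,-0.006,0,0,0,0],[0,-0.008,0,0,0,0],[0,-0.01,0,0,0,0],[0,-0.012,0,0,0,0],[0,-0.014,0,0,0,0],[0,-0.016,0,0,0,0],[0,-0.018,0,0,0,0],[0,-0.02,0,0,0,0],[0,-0.02,0,0,0,0]]]'

```text
time: 5.05
ee_pos: [0.4972, -0.2442, 0.2526]
orientation: [0.62, 0.785, 0.0, -0.0]
ft_force: [2.9, 1.9, 2.0]
gripper_width: 0.401
grasp_force: 1.9
```

```bash
python3 - <<'E'
from meas import *
p,d=read_camera("side");q=p.astype(int);R,G,B=q[...,0],q[...,1],q[...,2]
m,s,c=comp((R>1.8*G)&(R>1.8*B)&(R>60),(208,310),25);print(s,c,onplane("side",*c,.088));print(proj("side",[.497,-.243,.088]))
E
```

```text
[203 303   7  16  80] [206.0125 310.725 ] [ 0.5081943  -0.24442972  0.088     ]
[200.23316585 310.34250415]
```

drive_tool --motion '[[[0,-0.0015,0,0,0,0],[0,-0.003,0,0,0,0],[0,-0.0045,0,0,0,0],[0,-0.006,0,0,0,0],[0,-0.007,0,0,0,0],[0,-0.007,0,0,0,0]]]'

```text
time: 5.7
ee_pos: [0.4906, -0.2456, 0.2525]
orientation: [0.62, 0.785, 0.0, -0.0]
ft_force: [4.4, 2.0, 1.8]
gripper_width: 0.403
grasp_force: 2.5
```

drive_tool --motion '[[[0,-0.0005,0,0,0,0],[0,-0.001,0,0,0,0],[0,-0.001,0,0,0,0]]]'

```text
time: 6.0
ee_pos: [0.4898, -0.2457, 0.2525]
orientation: [0.62, 0.785, 0.0, -0.0]
ft_force: [4.5, 2.1, 1.3]
gripper_width: 0.401
grasp_force: 2.6
```

```bash
python3 - <<'E'
from meas import *
p,d=read_camera("side");q=p.astype(int);R,G,B=q[...,0],q[...,1],q[...,2]
m,s,c=comp((R>1.8*G)&(R>1.8*B)&(R>60),(203,310),25);print(s,c,onplane("side",*c,.088),state()["ft_force"])
E
```

```text
[199 303   7  16  77] [201.90909091 310.7012987 ] [ 0.5002575  -0.24397858  0.088     ] [5.63682136 1.86995817 2.05817253]
```

drive_tool --motion '[[[0,-0.0005,0,0,0,0],[0,-0.001,0,0,0,0],[0,-0.001,0,0,0,0]]]'

```text
time: 6.35
ee_pos: [0.4889, -0.2459, 0.2525]
orientation: [0.62, 0.785, 0.0, -0.0]
ft_force: [5.3, 1.8, 2.4]
gripper_width: 0.4
grasp_force: 2.7
```

drive_tool --motion '[[[0,-0.0004,0,0,0,0],[0,-0.0008,0,0,0,0],[0,-0.0008,0,0,0,0]]]'

```text
time: 6.65
ee_pos: [0.4881, -0.246, 0.2525]
orientation: [0.62, 0.785, 0.0, -0.0]
ft_force: [5.2, 2.4, 2.5]
gripper_width: 0.399
grasp_force: 2.8
```

drive_tool --motion '[[[0,-0.0004,0,0,0,0],[0,-0.0008,0,0,0,0],[0,-0.0008,0,0,0,0]]]'

```text
time: 6.95
ee_pos: [0.4878, -0.246, 0.2526]
orientation: [0.619, 0.785, 0.001, 0.0]
ft_force: [7.0, 2.0, -0.6]
gripper_width: 0.4
grasp_force: 3.5
```

drive_tool --motion '[[[0,-0.0003,0,0,0,0],[0,-0.0003,0,0,0,0]]]'

```text
time: 7.15
ee_pos: [0.4877, -0.246, 0.2526]
orientation: [0.619, 0.785, 0.001, 0.001]
ft_force: [7.9, 3.3, 1.3]
gripper_width: 0.399
grasp_force: 3.8
```

drive_tool --motion '[[[0,0.005,0,0,0,0],[0,0.01,0,0,0,0],[0,0.011,-0.01,0,0,0],[0,0.011,-0.035,0,0,0],[0,0.011,-0.06,0,0,0],[0.03,0.02,-0.06,0,0,0.1],[0.07,0.037,-0.06,0,0,0.2],[0.11,0.055,-0.06,0,0,0.3],[0.15,0.07,-0.06,0,0,0.4],[0.175,0.082,-0.06,0,0,0.5],[0.175,0.082,-0.06,0,0,0.5],[0.175,0.082,-0.06,0,0,0.5]]]'

```text
time: 8.35
ee_pos: [0.5258, -0.0577, 0.3128]
orientation: [0.794, 0.608, -0.001, 0.0]
ft_force: [-0.3, -0.3, 0.5]
gripper_width: 0.399
grasp_force: 0.0
```

```bash
python3 - <<'E'
from meas import *
p,d=read_camera("side");q=p.astype(int);R,G,B=q[...,0],q[...,1],q[...,2]
m,s,c=comp((R>1.8*G)&(R>1.8*B)&(R>60),(203,310),25);print(s,c,onplane("side",*c,.088),state()["ft_force"])
cv2.imwrite("pics/s3.png",cv2.resize(p[180:350,130:330,::-1],None,fx=3.5,fy=3.5,interpolation=2))
E
```

```text
[198 303   7  16  81] [200.85185185 310.09876543] [ 0.49818594 -0.2425047   0.088     ] [ 0.94428938 -0.10802858  0.97488005]
```

View pics/s3.png

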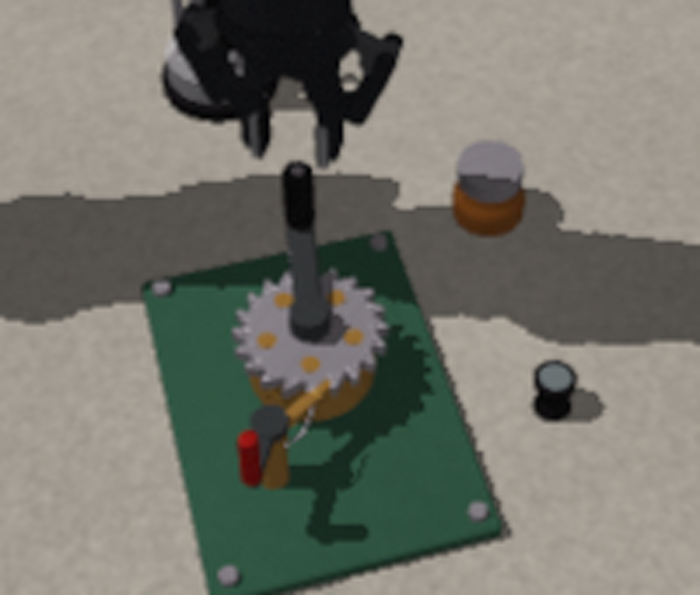

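The lever is against its off stop (pin px ~(249,460)). The pads hang above the knob (298,195), so I descend.

drive_tool --motion '[[[0,0.001,0.015,0,0,0],[0,0.001,0.03,0,0,0],[0,0.001,0.045,0,0,0],[0,0.001,0.058,0,0,0],[0,0.001,0.058,0,0,0],[0,0.001,0.058,0,0,0]]]'

```text
time: 9.0
ee_pos: [0.5269, -0.058, 0.2542]
orientation: [0.795, 0.607, -0.001, -0.0]
ft_force: [-0.0, -0.2, 1.3]
gripper_width: 0.4
grasp_force: 0.0
```

drive_tool --motion '[[[0,0,0,0,0,0],[0,0,0,0,0,0],[0,0,0,0,0,0],[0,0,0,0,0,0],[0,0,0,0,0,0],[0,0,0,0,0,0]]]' --jaw 1.0 --newtons 40

```text
time: 9.6
ee_pos: [0.5271, -0.0579, 0.2553]
orientation: [0.795, 0.607, 0.0, -0.0]
ft_force: [-2.7, 0.3, 5.2]
gripper_width: 0.223
grasp_force: 39.0
```

```bash
cat > arc.py <<'E'
import numpy as np,sys
A=np.array([.531,-.131]);t0=float(sys.argv[1]);X=np.array([.26,.966]);Y=np.array([.966,-.259])
f=lambda t:.075*np.array([np.cos(t),np.sin(t)])
for d in map(float,sys.argv[2:]):
    D=f(t0+d)-f(t0);print(d,np.round([D@X,D@Y],4).tolist())
E
python3 arc.py 1.625 .02 .04 .06 .08 .1 .12 .14 .16 .18
```

```text
0.02 [-0.0005, -0.0014]
0.04 [-0.001, -0.0028]
0.06 [-0.0015, -0.0042]
0.08 [-0.0021, -0.0056]
0.1 [-0.0027, -0.007]
0.12 [-0.0033, -0.0084]
0.14 [-0.004, -0.0097]
0.16 [-0.0046, -0.0111]
0.18 [-0.0053, -0.0124]
```

drive_tool --motion '[[[-0.0005,-0.0014,0,0,0,0],[-0.001,-0.0028,0,0,0,0],[-0.0015,-0.0042,0,0,0,0],[-0.0021,-0.0056,0,0,0,0],[-0.0027,-0.007,0,0,0,0],[-0.0033,-0.0084,0,0,0,0],[-0.004,-0.0097,0,0,0,0],[-0.004,-0.0097,0,0,0,0],[-0.004,-0.0097,0,0,0,0]]]'

```text
time: 10.5
ee_pos: [0.5173, -0.0591, 0.2553]
orientation: [0.795, 0.607, 0.001, 0.001]
ft_force: [5.4, 1.3, 3.7]
gripper_width: 0.225
grasp_force: 39.0
```

```bash
python3 - <<'E'
from meas import *
p,d=read_camera("side");print(state()["ft_force"],state()["ee_pos"])
cv2.imwrite("pics/s4.png",cv2.resize(p[240:340,170:270,::-1],None,fx=5,fy=5,interpolation=2))
E
```

```text
[4.31285611 0.03721323 3.91408888] [ 0.5172654  -0.05905609  0.25530132]
```

View pics/s4.png

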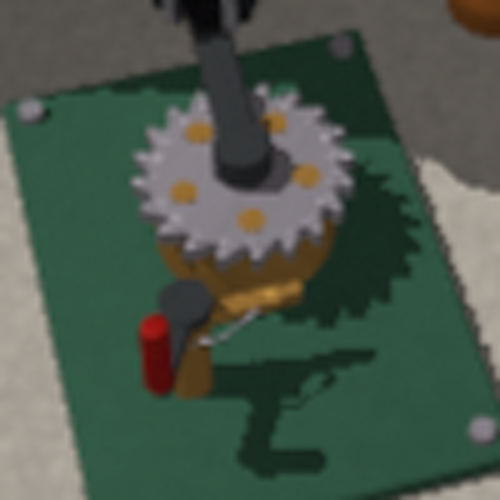

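The pawl nose (297,292) has swung well clear of the teeth. Now I ease back.

```bash
python3 arc.py 1.765 -.02 -.05 -.09 -.13 -.17 -.21 -.25 -.29 -.33 -.37 -.41 -.43;echo; python3 arc.py 1.335 -.02 -.05 -.09 -.13 -.17 -.21 -.25 -.29 -.32 -.34 -.36 -.38 -.4 -.42
python3 - <<'E'
from h import *
P=onplane("side",229.4,298.4,.056);print(P,np.hypot(*(P[:2]-[.531,-.131])))
E
```

```text
-0.02 [0.0006, 0.0014]
-0.05 [0.0016, 0.0034]
-0.09 [0.0027, 0.0062]
-0.13 [0.0037, 0.009]
-0.17 [0.0046, 0.0119]
-0.21 [0.0054, 0.0148]
-0.25 [0.0061, 0.0177]
-0.29 [0.0067, 0.0206]
-0.33 [0.0071, 0.0236]
-0.37 [0.0074, 0.0266]
-0.41 [0.0076, 0.0296]
-0.43 [0.0077, 0.0311]

-0.02 [0.0, 0.0015]
-0.05 [0.0, 0.0038]
-0.09 [-0.0001, 0.0067]
-0.13 [-0.0004, 0.0097]
-0.17 [-0.0007, 0.0127]
-0.21 [-0.0012, 0.0157]
-0.25 [-0.0018, 0.0186]
-0.29 [-0.0025, 0.0215]
-0.32 [-0.0032, 0.0237]
-0.34 [-0.0036, 0.0251]
-0.36 [-0.0041, 0.0265]
-0.38 [-0.0046, 0.028]
-0.4 [-0.0051, 0.0294]
-0.42 [-0.0057, 0.0307]
[ 0.55432536 -0.19514365  0.056     ] 0.06825305912610961
```

Pawl nose at about 68 mm from the axis, which is clear.

drive_tool --motion '[[[0.0006,0.0014,0,0,0,0],[0.0016,0.0034,0,0,0,0],[0.0027,0.0062,0,0,0,0],[0.0037,0.009,0,0,0,0],[0.0046,0.0119,0,0,0,0],[0.0054,0.0148,0,0,0,0],[0.0061,0.0177,0,0,0,0],[0.0067,0.0206,0,0,0,0],[0.0071,0.0236,0,0,0,0],[0.0074,0.0266,0,0,0,0],[0.0076,0.0296,0,0,0,0],[0.0077,0.0311,0,0,0,0]]]'

```text
time: 11.75
ee_pos: [0.5492, -0.0598, 0.2553]
orientation: [0.795, 0.607, 0.0, 0.0]
ft_force: [3.1, 0.7, 6.2]
gripper_width: 0.225
grasp_force: 39.3
```

drive_tool --motion '[[[0,0.0015,0,0,0,0],[0,0.0038,0,0,0,0],[-0.0001,0.0067,0,0,0,0],[-0.0004,0.0097,0,0,0,0],[-0.0007,0.0127,0,0,0,0],[-0.0012,0.0157,0,0,0,0],[-0.0018,0.0186,0,0,0,0],[-0.0025,0.0215,0,0,0,0],[-0.0032,0.0237,0,0,0,0],[-0.0036,0.0251,0,0,0,0],[-0.0036,0.0251,0,0,0,0]]]'

```text
time: 12.85
ee_pos: [0.5725, -0.0699, 0.2553]
orientation: [0.795, 0.607, 0.001, 0.0]
ft_force: [4.3, 0.5, 5.7]
gripper_width: 0.222
grasp_force: 39.4
```

```bash
python3 arc.py .995 -.01 -.02 -.03 -.04 -.05 -.06 -.07 -.08 -.09 -.1 -.12 -.14
```

```text
-0.01 [-0.0002, 0.0007]
-0.02 [-0.0005, 0.0014]
-0.03 [-0.0007, 0.0021]
-0.04 [-0.001, 0.0028]
-0.05 [-0.0012, 0.0035]
-0.06 [-0.0015, 0.0042]
-0.07 [-0.0018, 0.0049]
-0.08 [-0.0021, 0.0056]
-0.09 [-0.0024, 0.0063]
-0.1 [-0.0027, 0.007]
-0.12 [-0.0033, 0.0084]
-0.14 [-0.0039, 0.0097]
```

drive_tool --motion '[[[-0.0002,0.0007,0,0,0,0],[-0.0005,0.0014,0,0,0,0],[-0.0007,0.0021,0,0,0,0],[-0.001,0.0028,0,0,0,0],[-0.001,0.0028,0,0,0,0]]]'

```text
time: 13.35
ee_pos: [0.5749, -0.0715, 0.2553]
orientation: [0.795, 0.607, 0.001, 0.0]
ft_force: [4.4, 0.9, 5.9]
gripper_width: 0.219
grasp_force: 39.4
```

drive_tool --motion '[[[-0.0003,0.0007,0,0,0,0],[-0.0006,0.0014,0,0,0,0],[-0.0008,0.0018,0,0,0,0],[-0.0008,0.0018,0,0,0,0]]]'

```text
time: 13.75
ee_pos: [0.5764, -0.0727, 0.2553]
orientation: [0.795, 0.607, 0.001, 0.0]
ft_force: [4.4, 0.4, 5.9]
gripper_width: 0.222
grasp_force: 39.4
```

drive_tool --motion '[[[-0.0003,0.0007,0,0,0,0],[-0.0006,0.0014,0,0,0,0],[-0.0006,0.0014,0,0,0,0]]]'

```text
time: 14.05
ee_pos: [0.577, -0.073, 0.2553]
orientation: [0.794, 0.607, 0.0, -0.001]
ft_force: [1.0, 3.1, 8.5]
gripper_width: 0.224
grasp_force: 39.6
```

drive_tool --motion '[[[-0.0002,0.0005,0,0,0,0],[-0.0002,0.0005,0,0,0,0]]]'

```text
time: 14.25
ee_pos: [0.5772, -0.0731, 0.2553]
orientation: [0.794, 0.607, -0.0, -0.002]
ft_force: [0.7, 3.6, 9.4]
gripper_width: 0.221
grasp_force: 39.8
```

drive_tool --motion '[[[0,0,0,0,0,0],[0,0,0,0,0,0],[0,0,0,0,0,0],[0,0,0,0,0,0]]]' --jaw 0.6

```text
time: 14.65
ee_pos: [0.5769, -0.0743, 0.2539]
orientation: [0.795, 0.607, -0.001, -0.001]
ft_force: [-0.1, -0.5, 0.1]
gripper_width: 0.4
grasp_force: 0.0
```

drive_tool --motion '[[[0,0,-0.02,0,0,0],[0,0,-0.045,0,0,0],[0,0,-0.08,0,0,0],[0,0,-0.12,0,0,0],[0.04,0,-0.14,0,0,0],[0.09,0,-0.14,0,0,0],[0.14,0,-0.14,0,0,0],[0.14,0,-0.14,0,0,0],[0.14,0,-0.14,0,0,0]]]'

```text
time: 15.55
ee_pos: [0.6142, 0.0627, 0.3938]
orientation: [0.794, 0.608, -0.001, -0.0]
ft_force: [-0.9, -1.4, -1.0]
gripper_width: 0.399
grasp_force: 0.0
```

```bash
python3 - <<'E'
from meas import *
p,d=read_camera("side")
cv2.imwrite("pics/s5.png",cv2.resize(p[180:380,130:330,::-1],None,fx=3,fy=3,interpolation=2))
E
```

```text
(no output)
```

View pics/s5.png

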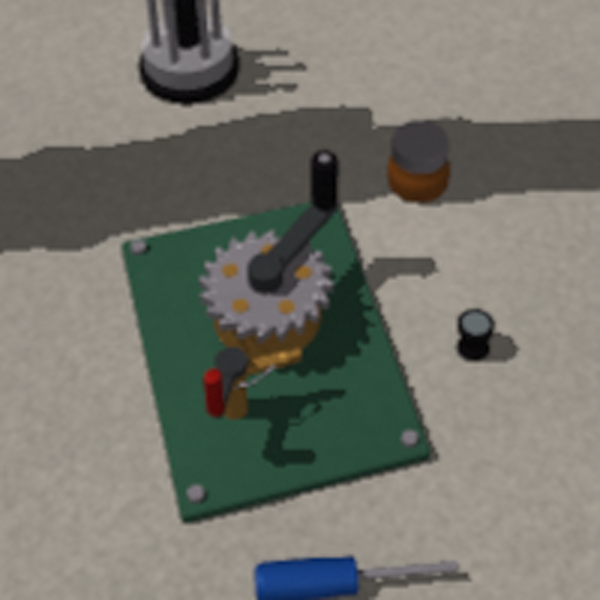

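The crank rests at its let-down stop (knob at (323,180)). The pawl is clear, the lever is off (pin at (214,393)), and everything else is undisturbed.

```bash
python3 -c "from station import *;print(job_done())"
```

```text
the job is handed in; nothing more can be done
None
```

The barrel is let down: the lever is against its off stop, the pawl is clear of the ratchet, the crank was eased back to its let-down stop and released, and the job was handed in at about 16 s on the robot clock.

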